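# Close the lugged lid of the spares canister

### The job

One of the two steel canisters on the cabinet top is not closed: its lid rides high, with its two lugs up on the rim. Turn that lid by its bar, where it sits, without lifting it out, until the lugs drop into the notches of the rim and the lid is fully home, then let go. Leave the other canister's closed lid alone.

Things in the scene. Friction and masses are not known exactly. Their poses are not given: they have to be found in the camera images.
- lid: The open lid: steel disc 57 mm across, its top 14 mm above the origin, with a grip bar (point lid_bar) and two lugs 16 mm wide, 14 mm tall, reaching 44 mm from the axis along its +x and -x. Origin on the axis at the lugs' underside; z up. A 36 mm long plug below keeps it centred in the mouth (3 mm play). Loose, 0.2 kg; its lugs start on the rim, 0.85 to 1.57 rad out of line with the notches.
- lid_bar (a point): Centre of the open lid's dark upright grip bar: 50 mm long (along the lid's x, in line with the lugs), 16 mm wide (y), 34 mm tall, standing on the disc; this point is 31 mm above the lid's origin, the bar's top 48 mm above it.
- canister: Steel canister under the open lid, fixed, empty: 72 mm across, rim 80 mm high; origin at the centre of its underside, z up. Its rim has notches 30 mm wide, 14 mm deep at its +x and -x, a dark rib below each standing 14 mm out. Lid origin 80 mm up when open, 66 when home, flush with the rim. Bar in line with the ribs within 10 degrees, either way round, it drops by its weight or a light push.
- other_lid: The same kind of lid (same size, origin and axes), already home on a second, fixed canister of the same make, 0.2 m or more from the first; to be left alone.
There are look-alikes about, which are no part of the job. Leave any turquoise look-alike of the lid alone. Leave any green look-alike of the canister alone.

How it is judged:
At the end, for the whole second after the job is handed in: The lid that rode high lies at rest in its canister, both lugs in the notches: within 5 mm of fully down, within 10 mm of centred, bar within 20 degrees of the line of the notches, tilted less than 8 degrees (z of lid in the frame of canister below 0.071 m and horizontal distance between lid and canister below 0.01 m and angle between the x axis of lid and the x axis of canister, either way round below 0.35 rad and angle between lid's own z axis and vertical below 0.14 rad and linear speed of lid below 0.02 m/s); the robot touches nothing.
It fails at once if the open lid is lifted out of its canister (more than 25 mm above where it started) (z of lid in the frame of canister above 0.105 m).
It fails at once if the other canister's lid is moved more than 12 mm (distance of other_lid from where it was at the start of the episode above 0.012 m).
It also fails if it takes over 32 s, if anything falls off the work surface, if the arm or the gripper's body presses on something with over 40 N, if the wrist force passes 120 N, or if a joint passes its speed limit or range.

### The arm

A 6-joint arm with a two-finger parallel gripper is mounted at the origin on the work surface. World frame = base frame: x ahead of the robot, y to its left, z up, the work surface at z = 0. Lengths are in m, angles in rad, forces in N, time in s.
With the tool pointing down it reaches from about 0.325 to 0.9 m from the base axis. Payload 3.5 kg.
Tool frame: the origin (TCP) lies at the very end of the fingers, on their centre line; the grasp point (between the pads) lies 19 mm behind it; z points along the fingers, y is the line along which they close (so a half turn about z gives the same grasp; the last joint's range is limited). The gripper opens to 85 mm and grips with 20 to 120 N. Pads are 22 mm wide; open, the fingers measure 114 mm over their backs; the gripper's body (76 mm by 85 mm) begins 54 mm behind the grasp point. The pads swing forward as they close: fully open they stand 13 mm farther back than shut.
Start: joints at [1.063, 0.276, -0.026, 1.268, 0, 1.467], TCP at [0.246, 0.574, 0.231] pointing down, gripper open.
Joint ranges: [-3.12, 3.12], [-0.85, 1.88], [-1.08, 1.24], [-1.95, 2.15], [-1.57, 1.53], [-3.14, 3.14]. Speed limits (rad/s): [2.57, 2.57, 3.14, 3.14, 3.14, 3.14].

### API

Orientations are given as a unit quaternion [x, y, z, w].
In Python, from bench import r, cams, close_job, sensors gives the robot as it stands. Calls block until the motion is done:
- r.goto(position, orientation): joint-space move of the TCP to a pose.
- r.move_l(position, attitude=None, vel=0.15): straight line of the TCP; attitude=None keeps the orientation; vel is the mean speed in m/s.
- r.move_joints(angles): joint-space move.
- r.ungrasp() and r.close_gripper(squeeze=None): open the fingers fully, or close them until they stop; squeeze is the grip in N (None keeps the last).
- r.dwell(seconds).
- r.solve_ik(position, orientation): joint angles nearest the present ones, or None.
- cams.snapshot(name): name is "scene" or "top" or "wrist"; returns a dict with "pixels" (384x512x3 uint8, red, green, blue), "fx", "fy", "cx", "cy" (pixels), "R" (3x3) and "t" (3): a world point X has camera coordinates R X + t; the wrist camera has in their place "T_tool_cam" (4x4, takes a point from camera to tool coordinates, whose origin is the TCP and whose axes are the flange's). Camera axes: x right, y down, z forward; pixel columns grow to the right and rows downward; lengths in m; the calibration is good to about 2 mm. A picture is of the moment at which its call begins: read the wrist's pose just before it. There is no depth.
A pose or a line that the arm cannot do raises r.MotionError and nothing moves.
- close_job(): hands the job in; it is judged then, once.
Trained networks look in a picture, given as the dict that the camera call returned (one of the last four; its "shot" number tells which), for a name from the list of things; names that differ only in an ending like _2 or _b are one class to them, and where a whole thing is asked for, a point or a joint stands for the part that bears it (a point fixed in the world has none). Each returns a list of dicts, best first, with "score" (0 to 1); they miss things now and then, are a little off and sometimes report something else, mostly with a low value. They report only what shows in the picture. A call takes as long as a camera call. They do not tell look-alikes from the thing itself.
- cams.silhouettes(picture, query): "mask" (384x512 bool, what is visible of it).
- cams.spot_point(picture, query): "xyz" ([x, y, z] in m, in world coordinates, good to about 4 mm: a listed point, or the origin of a listed thing).
Readings, each from a call of its own:
- sensors.get_time_s(): time.
- sensors.get_qpos(): joint angles.
- sensors.get_joint_velocities(): joint speeds.
- sensors.get_joint_torque(): joint torques, N m.
- sensors.get_eef_pos(): TCP position.
- sensors.get_ee_rot(): TCP orientation.
- sensors.get_force(): force on the tool from outside, world axes, zero at the start.
- sensors.get_ft_torque(): the same for the moment, N m.
- sensors.get_opening(): finger opening in m.
- sensors.get_grip_force(): force on a finger pad.
Only numpy, scipy, OpenCV 4.12 (cv2) and the standard library are available. Lean on these libraries where they do the work, as an engineer would, in place of code of your own. Each camera call takes 0.05 s, during which the arm holds its last target. There are 200 camera calls.

## Working session

There is one attempt and no reset: what is moved stays moved. The work goes in short steps, each a Python script; the robot and the scene stay as the last script left them, time stands still between calls to the robot, and variables do not carry over. Pictures are saved under pics/ and viewed, at most 10 in all, crops included, and the job is handed in when it is done.

```bash
mkdir -p pics
python3 - <<'E'
from bench import r,cams,sensors
import cv2,numpy as np
ims=[]
for n in ["scene","top"]:
    p=cams.snapshot(n); ims.append(p["pixels"])
    for q in ["lid","lid_bar","canister","other_lid"]:
        for d in cams.spot_point(p,q): 
            X=np.array(d["xyz"]);c=np.array(p["R"])@X+p["t"]
            print(n,q,round(d["score"],2),X.round(3),[round(p["fx"]*c[0]/c[2]+p["cx"]),round(p["fy"]*c[1]/c[2]+p["cy"])])
for n,i in zip(["scene","top"],ims): cv2.imwrite(f"pics/{n}.png",cv2.resize(i[:,:,::-1],(800,600),interpolation=cv2.INTER_CUBIC))
print(sensors.get_time_s(),sensors.get_ee_rot())
E
```

```text
scene lid 0.69 [0.574 0.277 0.036] [372, 212]
scene lid 0.66 [0.559 0.119 0.083] [300, 216]
scene lid_bar 0.64 [0.557 0.119 0.109] [300, 204]
scene lid_bar 0.6 [0.57  0.277 0.065] [373, 200]
scene canister 0.71 [0.334 0.334 0.001] [329, 153]
scene canister 0.67 [0.558 0.122 0.002] [299, 244]
scene other_lid 0.57 [ 0.572 -0.153  0.066] [158, 280]
top lid 0.96 [0.57  0.279 0.039] [164, 140]
top lid 0.77 [0.561 0.124 0.079] [231, 138]
top lid_bar 0.76 [0.558 0.122 0.108] [231, 135]
top lid_bar 0.61 [0.574 0.278 0.065] [163, 135]
top canister 0.63 [0.337 0.333 0.   ] [141, 243]
top canister 0.59 [ 0.561  0.121 -0.   ] [234, 147]
top other_lid 0.61 [ 0.573 -0.147  0.065] [351, 133]
0.5 [ 2.01029116e-01  9.79585266e-01 -2.83020991e-05 -2.22495816e-05]
```

View pics/scene.png

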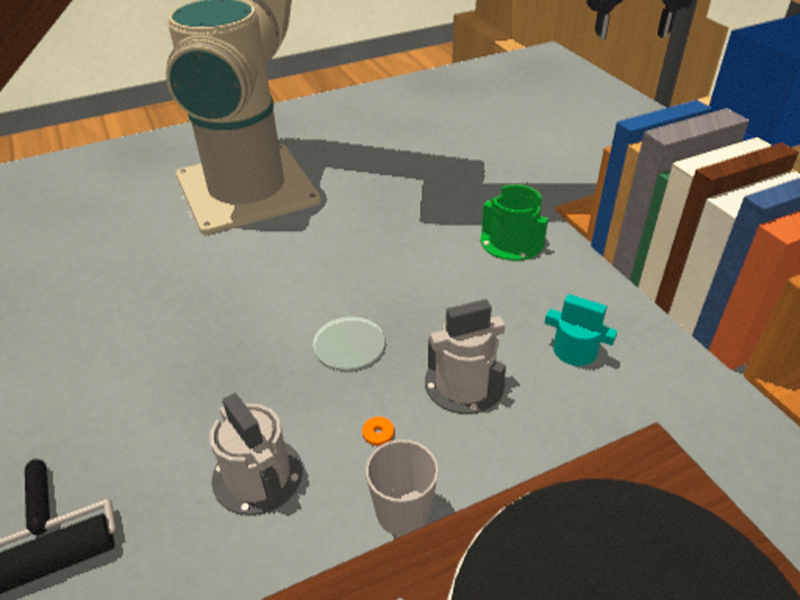

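View pics/top.png

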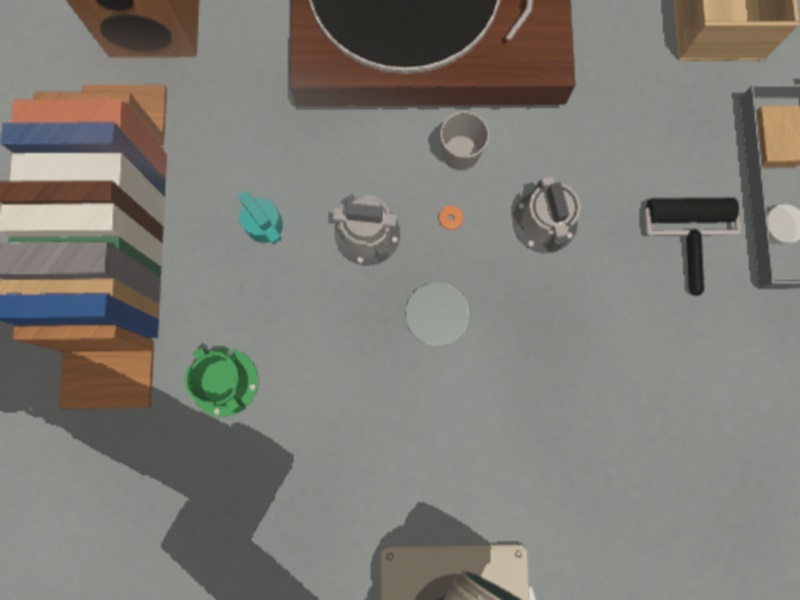

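Steel candidates: the left one in the scene image at (158,280), whose lid is flush with z≈0.066 (home), and the right one at (300,216), whose lugs sit above the rim with z≈0.08 (open). The turquoise lid (372,212) and green canister (329,153) are look-alikes. I'll hover over the right one and confirm with a crop.

```bash
cat > h.py <<'E'
from bench import r,cams,sensors,close_job
import cv2,numpy as np
from scipy.spatial.transform import Rotation as Ro
# yaw = world angle of tool y axis (closing line), tool down
def down(yaw):
    y=np.array([np.cos(yaw),np.sin(yaw),0]);z=np.array([0,0,-1.]);x=np.cross(y,z)
    return Ro.from_matrix(np.c_[x,y,z]).as_quat()
def wrist():
    """wrist picture with world->camera R,t filled in"""
    T=np.eye(4);T[:3,:3]=Ro.from_quat(sensors.get_ee_rot()).as_matrix();T[:3,3]=sensors.get_eef_pos()
    p=cams.snapshot("wrist");C=np.linalg.inv(T@np.array(p["T_tool_cam"]));p["R"],p["t"]=C[:3,:3],C[:3,3]
    return p
def proj(p,X):
    c=p["R"]@np.asarray(X,float)+p["t"];return np.array([p["fx"]*c[0]/c[2]+p["cx"],p["fy"]*c[1]/c[2]+p["cy"]])
def back(p,uv,z):
    """pixels (n,2) to the plane at height z"""
    uv=np.atleast_2d(uv).astype(float);R,t=np.array(p["R"]),np.array(p["t"])
    d=np.c_[(uv[:,0]-p["cx"])/p["fx"],(uv[:,1]-p["cy"])/p["fy"],np.ones(len(uv))]@R;o=-R.T@t
    return o+d*((z-o[2])/d[:,2])[:,None]
E
python3 - <<'E'
from h import *
p=cams.snapshot("scene");a=cv2.resize(p["pixels"][170:280,255:345,::-1],(490,600),interpolation=cv2.INTER_CUBIC)
q=sensors.get_qpos()
for yaw in (0.1,0.1+np.pi): print(r.solve_ik([0.559,0.121,0.3],down(yaw)))
# hover keeping tool y roughly along world x, shifted toward base so the camera sees the canister
r.goto([0.54,0.121,0.27],down(0.1) if abs(r.solve_ik([0.54,0.121,0.27],down(0.1))[5])<2 else down(0.1+np.pi))
p=wrist()
print(sensors.get_time_s(),sensors.get_qpos(),np.array(p["T_tool_cam"]).round(3).tolist(),proj(p,[.559,.121,.08]))
for k in ["lid","lid_bar","canister"]:
    for d in cams.spot_point(p,k): print(k,round(d["score"],2),np.round(d["xyz"],4),proj(p,d["xyz"]).round())
w=cv2.resize(p["pixels"][:,:,::-1],(800,600),interpolation=cv2.INTER_CUBIC)
cv2.imwrite("pics/crop.png",a);cv2.imwrite("pics/w1.png",w)
E
```

```text
[ 0.10015595  0.15436966 -0.03475748  1.38166918  0.          1.57095227]
[ 0.10015595  0.15436966 -0.03475748  1.38166918  0.         -1.57064038]
2.5583 [ 1.05155214e-01  1.31506869e-01 -1.23921339e-01  1.31559253e+00
  2.47076048e-04  1.57438885e+00] [[0.0, -0.947, -0.321, 0.083], [1.0, -0.0, 0.001, -0.0], [-0.001, -0.321, 0.947, -0.143], [0.0, 0.0, 0.0, 1.0]] [277.28721724 173.68006545]
lid 0.94 [0.5719 0.2779 0.0357] [301.  42.]
lid_bar 0.95 [0.5759 0.2771 0.0626] [308.  38.]
lid_bar 0.86 [0.558  0.1181 0.1106] [278. 183.]
canister 0.79 [0.5568 0.1252 0.0023] [273. 158.]
```

View pics/crop.png

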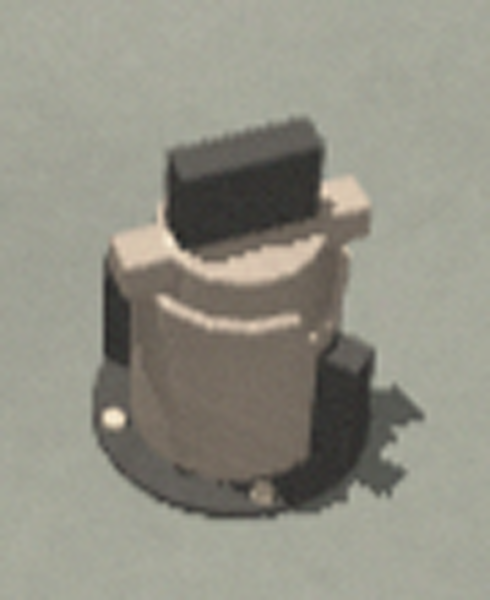

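View pics/w1.png

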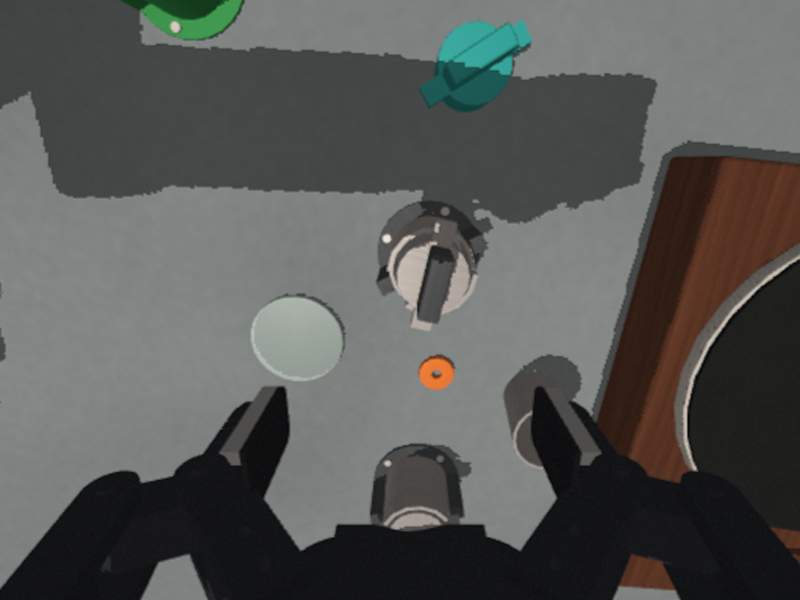

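The crop confirms it: lugs stand on top of the rim (left lug 140,245; right lug 345,200), and the ribs at (115,310) and (345,400) aren't under them. In the wrist view the bar runs (437,250)–(428,320), with ribs near (383,283) and (478,235). I'll take a closer look to measure both angles.

Run:
```python
from h import *
import pickle
r.move_l([0.559,0.121,0.205],vel=0.15)
p=wrist();pickle.dump(p,open("w2.pkl","wb"))
c=proj(p,[.559,.121,.08]);print(c)
for k in ["lid","lid_bar","canister"]:
    for d in cams.spot_point(p,k): print(k,round(d["score"],2),np.round(d["xyz"],4),proj(p,d["xyz"]).round())
img=p["pixels"][:,:,::-1].copy()
u,v=int(c[0])-80,int(c[1])-70; u,v=max(u,0),max(v,0);print("crop origin",u,v,"x5")
cv2.imwrite("pics/w2.png",cv2.resize(img[v:v+120,u:u+160],None,fx=5,fy=5,interpolation=cv2.INTER_CUBIC))
print(sensors.get_time_s())
```

```text
[262.14442107 186.80230808]
lid 0.81 [0.5699 0.2758 0.0359] [288.  28.]
lid 0.65 [0.5589 0.1184 0.0795] [262. 189.]
lid_bar 0.9 [0.5741 0.2744 0.0635] [296.  22.]
lid_bar 0.84 [0.5581 0.1196 0.1104] [261. 198.]
canister 0.79 [0.5585 0.1249 0.0012] [262. 166.]
crop origin 182 116 x5
3.5083
```

View pics/w2.png

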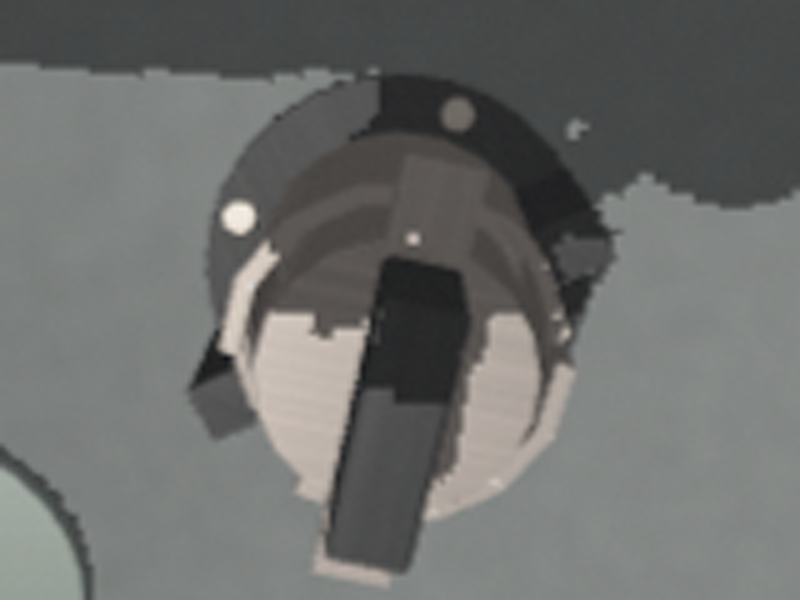

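Run:
```python
from h import *
import pickle
p=pickle.load(open("w2.pkl","rb"))
f=lambda a:np.array(a)/5+[182,116]
b=back(p,f([[373,305],[468,318],[410,572],[330,550]]),0.128)[:,:2]
m1,m2=(b[0]+b[1])/2,(b[2]+b[3])/2;d=m1-m2
print("bar",b.round(4).tolist(),"c",b.mean(0),"len",np.hypot(*d),"ang",np.arctan2(d[1],d[0]))
for z in (.045,.055,.066):
    q=back(p,f([[202,415],[606,255]]),z)[:,:2];d=q[1]-q[0]
    print("ribs",z,q.round(4).tolist(),"c",q.mean(0).round(4),"span",np.hypot(*d).round(4),"ang",np.arctan2(d[1],d[0]))
```

```text
bar [[0.552, 0.1438], [0.568, 0.1431], [0.5632, 0.0955], [0.5486, 0.0983]] c [0.55797336 0.12017109] len 0.04674805850533713 ang 1.4826545656238774
ribs 0.045 [[0.515, 0.0906], [0.6041, 0.1383]] c [0.5595 0.1144] span 0.1011 ang 0.4913023845743464
ribs 0.055 [[0.5161, 0.0943], [0.6023, 0.1404]] c [0.5592 0.1174] span 0.0978 ang 0.4913023845743468
ribs 0.066 [[0.5174, 0.0984], [0.6004, 0.1428]] c [0.5589 0.1206] span 0.0941 ang 0.4913023845743464
```

Bar centre (0.558,0.120), angle 1.48 rad; ribs 0.49 rad, with a span of about 0.10 m and a matching centre. That is 0.99 rad out of line, inside the stated 0.85–1.57. Gripping and turning −0.99 rad.

Run:
```python
from h import *
C=[0.5585,0.1203]; A,B=1.483,0.491
y0=A-np.pi/2
for k in (0,np.pi):
    js=[r.solve_ik(C+[0.099],down(y+k)) for y in (y0,y0+B-A)];print([None if j is None else round(float(j[5]),2) for j in js])
r.move_l(C+[0.16],down(y0),vel=0.1)
r.move_l(C+[0.099],vel=0.1)
print("down",sensors.get_force())
r.close_gripper(35)
print("grip",sensors.get_opening(),sensors.get_grip_force(),sensors.get_force(),sensors.get_time_s())
for f in np.linspace(0,1,6)[1:]:
    r.goto(C+[0.099],down(y0+f*(B-A)))
    F=sensors.get_force();print(np.round(F,1),np.round(sensors.get_ft_torque(),2),round(sensors.get_opening(),4),sensors.get_qpos()[5].round(3),sensors.get_time_s())
    if np.linalg.norm(F)>35: break
p=wrist()
cv2.imwrite("pics/w3.png",cv2.resize(p["pixels"][60:300,100:420,::-1],(800,600),interpolation=cv2.INTER_CUBIC))
```

```text
[1.76, 2.75]
[-1.38, -0.39]
down [ 0.60673714 -0.23956898 -0.30484181]
grip 0.015303521464764559 38.663994669914246 [-1.14649673 -0.38353385  1.16131938] 5.5
[ 0.4 -0.2  2.1] [-0.05  0.01 -0.08] 0.0152 1.953 5.8083
[-0.4  0.3  3.2] [-0.01  0.02 -0.04] 0.015 2.149 6.1167
[ 0.1 -0.1  1.7] [-0.04 -0.03 -0.04] 0.0151 2.347 6.425
[ 0.1  0.2 -1.8] [ 0.    0.05 -0.03] 0.0154 2.545 6.7333
[-0.2  0.  -2. ] [ 0.04  0.01 -0.03] 0.0156 2.743 7.0417
```

View pics/w3.png

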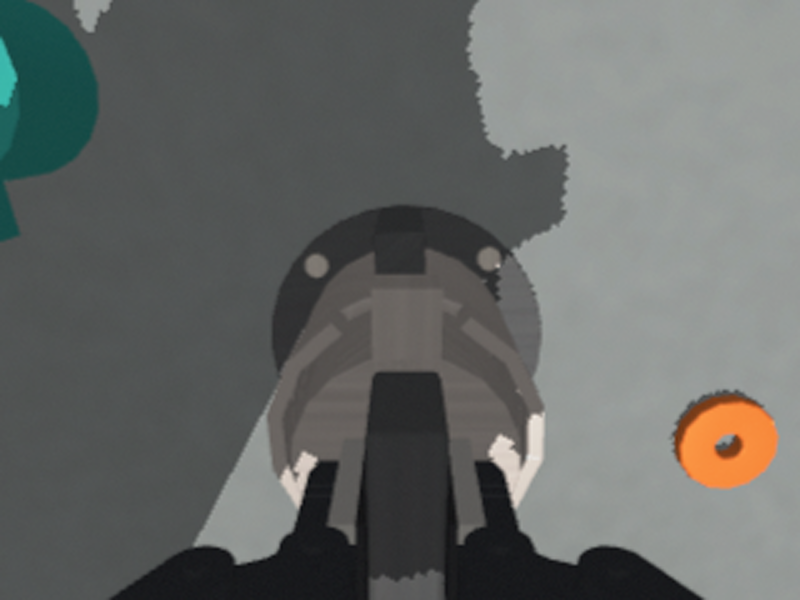

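The lug (407,320) lies between the notch edges (345/455) and in line with the rib (400,250). The bar is aligned, so I'll let go and check that it drops.

Run:
```python
from h import *
r.ungrasp(); r.dwell(0.3)
P=np.array(sensors.get_eef_pos());r.move_l([P[0],P[1],0.205],vel=0.15)
p=wrist()
for k in ["lid","lid_bar"]:
    for d in cams.spot_point(p,k): print(k,round(d["score"],2),np.round(d["xyz"],4))
s=cams.snapshot("scene")
for k in ["lid","lid_bar"]:
    for d in cams.spot_point(s,k): print("scene",k,round(d["score"],2),np.round(d["xyz"],4))
a=cv2.resize(p["pixels"][80:290,150:370,::-1],(400,400),interpolation=cv2.INTER_CUBIC)
b=cv2.resize(s["pixels"][180:270,255:345,::-1],(400,400),interpolation=cv2.INTER_CUBIC)
cv2.imwrite("pics/after.png",np.hstack([a,b]));print(sensors.get_time_s(),sensors.get_force())
```

```text
lid 0.96 [0.5591 0.1194 0.0686]
lid 0.95 [0.5732 0.2763 0.0356]
lid_bar 0.97 [0.5581 0.1174 0.0948]
lid_bar 0.9 [0.5776 0.2727 0.0645]
scene lid 0.9 [0.5603 0.1197 0.0697]
scene lid 0.61 [0.5726 0.2757 0.0351]
scene lid_bar 0.72 [0.5599 0.1154 0.0915]
scene lid_bar 0.61 [0.571 0.274 0.064]
9.2333 [ 0.69781989  0.63136711 -0.57141454]
```

View pics/after.png

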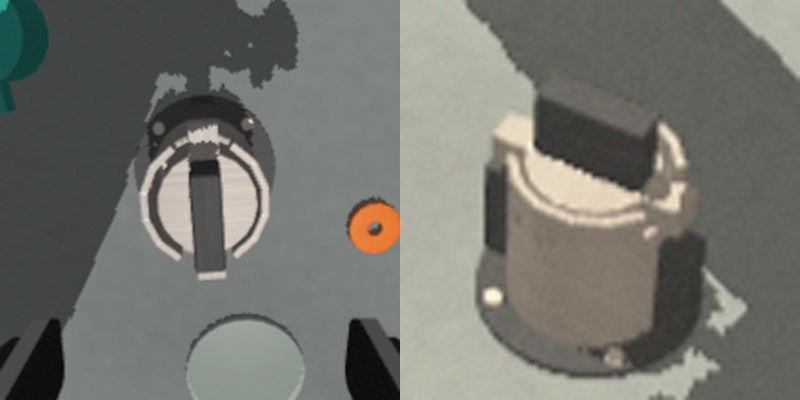

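The lid has dropped: the lugs sit in the notches at (515,130) and (680,195), and the bar is at z≈0.093 against 0.097 when home. A light push on the bar with closed fingers will confirm the height (top at 0.114 when home).

Run:
```python
from h import *
r.close_gripper(20)
C=[0.5585,0.120]
r.move_l(C+[0.122],vel=0.1);f0=sensors.get_force()[2]
z=0.122
while z>0.109:
    z-=0.001;r.move_l(C+[z],vel=0.02);f=sensors.get_force()[2]-f0
    if abs(f)>6: break
print("contact",z,sensors.get_eef_pos(),f)
r.move_l(C+[0.2],vel=0.15)
p=wrist()
for d in cams.spot_point(p,"lid"): print(round(d["score"],2),np.round(d["xyz"],4))
print(sensors.get_time_s(),sensors.get_force())
```

```text
contact 0.11199999999999999 [0.55889848 0.11983774 0.11397952] 10.24308458787915
0.83 [0.564  0.12   0.0675]
0.75 [0.5698 0.2754 0.0361]
0.19 [0.558  0.1153 0.0928]
14.3167 [-0.07898908  0.50739021  0.21088806]
```

Contact came at z=0.1140, exactly the bar-top height when home. The arm is clear, so I'm handing in.

```bash
python3 -c "
from bench import close_job
print(close_job())"
```

```text
the job is handed in; nothing more can be done
None
```

I turned the open lid about 0.99 rad until its lugs dropped into the notches. A light push confirmed it fully home (bar top at z = 0.114 m). I left the other canister's lid alone, and handed in the job with the arm clear at about 14 s; no verdict came back.

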